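# Put the mixed-up colour filters back in front of their own lamps

## Robot

A 7-joint arm with a two-finger parallel gripper is mounted at the origin on a cart in front of the work surface, level with it; the furniture and walls round the work are solid. World frame = base frame: x ahead of the robot, y to its left, z up, the work surface at z = 0. Lengths are in m, angles in rad, forces in N, time in s.
With the tool pointing down it reaches from about 0.425 to 0.825 m from the base axis. Payload 3.6 kg.
Tool frame: the origin (TCP) lies on the centre line of the jaws, within the pads' length; the fingertips stand 14 mm ahead of it and the grasp point (between the pads) lies 5 mm behind it; z points along the fingers, y is the direction in which the jaws open and shut (so a half turn about z gives the same grasp; the last joint's range is limited). The gripper opens to 85 mm and grips with 20 to 120 N. Pads are 22 mm wide; open, the fingers measure 114 mm over their backs; the gripper's body (76 mm by 85 mm) begins 54 mm behind the grasp point. The pads swing forward as they close: fully open they stand 13 mm farther back than shut.
Start: joints at [1.089, 0.615, -0.013, 1.423, 0.008, 1.103, -0.04], TCP at [0.286, -0.584, 0.215] pointing down, gripper open.
Joint ranges: [-3.12, 3.12], [-0.3, 2.06], [-1.34, 1.32], [0.26, 2.42], [-1.36, 4.5], [0.01, 1.98], [-2.84, 2.84]. Speed limits (rad/s): [2.79, 2.79, 3.14, 3.14, 3.14, 3.14, 3.14].

## Interface

Orientations are given as a 3x3 rotation matrix whose columns are the frame's x, y, z axes.
In Python, from rig import env gives the robot as it stands.
- The arm moves only by the shell command python3 -m jog 'ROWS' [OPENING]. ROWS is JSON, one flat list of numbers, 6 for each row, row after row: the shift along the world's x, y, z scaled (see below), then the turn, a rotation vector about the world's x, y, z scaled (see below). In form: [tx, ty, tz, ax, ay, az, tx, ty, tz, ax, ay, az, ...]. A call has exactly 8 rows; each row is the pose to reach, as a shift and turn from the pose commanded when the call began; what a row does not reach only later rows make up. The controller multiplies each number of a shift by 0.25 m and each number of a turn by 60 degrees. A row lasts 1/12 s, in which the tool goes at most 41.7 mm and 7.16 degrees, less where a joint would pass 70% of its speed; a pose out of reach is approached as far as the arm can. A call with a number of a shift or a turn outside -1 to 1 is refused whole. A call with a gripper value outside its range is refused whole. OPENING is the opening, from -1 (shut) to 1 (fully open), set as the call begins (- or left out, the last holds). The fingers move at their own pace and stop on an object; the grip force is fixed at half the most. Time passes only in rows, so rows that repeat a pose let the fingers close, or fill a call up. It gives the time, the measured TCP pose, the force and the opening at its end, in the units of the state.
- env.state(): the state, without advancing time (a new reading comes with each control period).
- env.grab_frame(name): name is "scene" or "top"; returns a dict with "image" (480x640x3 uint8, red, green, blue), "range_z" (480x640 float32, m along the optical axis (not along the pixel's ray), 0 where there is no reading), "fov_y" (degrees; the focal length in pixels is half the picture's height over the tangent of half this angle, whatever the lens; pixels are square), "cx", "cy" (the principal point, pixels), "R" (3x3) and "t" (3): a world point X has camera coordinates R X + t. Camera axes: x right, y down, z forward; pixel columns grow to the right and rows downward; lengths in m; the calibration is good to about 2 mm. A picture is of the moment at which its call begins.
- env.sign_off(): hands the job in, once; it reports no verdict.
The state is a dict: "t": time; "joint_positions": joint angles; "joint_vel": joint speeds; "tau": joint torques, N m; "ee_pos": TCP position; "tcp_rot": TCP orientation; "ft_force": force on the tool from outside, world axes, zero at the start; "moment": the same for the moment, N m; "grip_width": finger opening in m.
Only numpy, scipy, OpenCV 4.12 (cv2) and the standard library are available. Lean on these libraries where they do the work, as an engineer would, in place of code of your own. Each camera call takes 0.05 s, during which the arm holds its last target. There are 200 camera calls.

## Task

The three filter cells have been mixed up: each stands in front of a lamp of another colour. Put every filter upright into the pocket of the lamp of its own colour, glass square to the light as before, using the empty spare stand to park one on the way. The filters must never be put down on the bare table or toppled, and the blower, the tape and the lens are to stay where they are.

Things in the scene. Friction and masses are not known exactly. Their poses are not given: they have to be found in the camera images.
- red_filter_center (a point): Loose red filter cell, 110 g, 86 mm tall: black square foot 42 x 42 x 10 mm, on it an upright frame 36 mm wide (y) and 12 mm thick (x; ring round the glass 14) with a round red glass and a red top (upper 21 mm). Its two narrow sides are flat from foot to top: grip them across y, high up, from above. Point: its centre, 43 mm above the underside; x looks through the glass, z up.
- green_filter_center (a point): Loose green filter cell, 110 g, 86 mm tall: black square foot 42 x 42 x 10 mm, on it an upright frame 36 mm wide (y) and 12 mm thick (x; ring round the glass 14) with a round green glass and a green top (upper 21 mm). Its two narrow sides are flat from foot to top: grip them across y, high up, from above. Point: its centre, 43 mm above the underside; x looks through the glass, z up.
- blue_filter_center (a point): Loose blue filter cell, 110 g, 86 mm tall: black square foot 42 x 42 x 10 mm, on it an upright frame 36 mm wide (y) and 12 mm thick (x; ring round the glass 14) with a round blue glass and a blue top (upper 21 mm). Its two narrow sides are flat from foot to top: grip them across y, high up, from above. Point: its centre, 43 mm above the underside; x looks through the glass, z up.
- red_lamp_seat (a point): Middle of the floor of the red lamp's square pocket: 58 mm inside, 74 outside, walls 9 high, floor 10 above the table (a 42 mm foot has 8 to spare all round). On the same fixed dark base plate (150 x 74) behind it: black finned LED head with red ring and lens, 47 across, top 73 above the table. x: along the light (lens 40 mm behind, at -x); z up. A seated cell's centre is 43 above.
- green_lamp_seat (a point): Middle of the floor of the green lamp's square pocket: 58 mm inside, 74 outside, walls 9 high, floor 10 above the table (a 42 mm foot has 8 to spare all round). On the same fixed dark base plate (150 x 74) behind it: black finned LED head with green ring and lens, 47 across, top 73 above the table. x: along the light (lens 40 mm behind, at -x); z up. A seated cell's centre is 43 above.
- blue_lamp_seat (a point): Middle of the floor of the blue lamp's square pocket: 58 mm inside, 74 outside, walls 9 high, floor 10 above the table (a 42 mm foot has 8 to spare all round). On the same fixed dark base plate (150 x 74) behind it: black finned LED head with blue ring and lens, 47 across, top 73 above the table. x: along the light (lens 40 mm behind, at -x); z up. A seated cell's centre is 43 above.
- spare_stand_seat (a point): Middle of the floor of the spare stand's pocket, the same kind (58 mm inside, walls 9 mm high, floor 10 mm above the table), at the +x end of a fixed dark base plate 110 (x) x 74 mm without a lamp; empty at the start. z up.
- blower: Bystander: blue rubber dust blower, 49 mm across, 96 mm tall, standing; origin at its underside. Behind it and to its left stands a fixed screen (lower edge 150 mm above the table), on the far right of the table a tall fixed instrument: keep the whole arm clear of both.
- tape: Bystander: roll of black tape, 62 mm across, 19 mm high, lying flat; origin at its underside.
- lens: Bystander: lens in a black ring, 54 mm across, 13 mm high, lying flat; origin at its underside.
Mind the look-alikes: they are no part of the job. What is shaped like the part that bears green_filter_center but pink is not meant.

How it is judged:
On the way:
1. one of the filters stands parked in the pocket of the spare stand (((horizontal distance between red_filter_center and spare_stand_seat below 0.013 m and z of red_filter_center in the frame of spare_stand_seat between 0.04 and 0.046 m and angle between red_filter_center's own z axis and vertical below 0.08 rad and linear speed of red_filter below 0.05 m/s) or (horizontal distance between green_filter_center and spare_stand_seat below 0.013 m and z of green_filter_center in the frame of spare_stand_seat between 0.04 and 0.046 m and angle between green_filter_center's own z axis and vertical below 0.08 rad and linear speed of green_filter below 0.05 m/s) or (horizontal distance between blue_filter_center and spare_stand_seat below 0.013 m and z of blue_filter_center in the frame of spare_stand_seat between 0.04 and 0.046 m and angle between blue_filter_center's own z axis and vertical below 0.08 rad and linear speed of blue_filter below 0.05 m/s))), for 0.2 s.
At the end, for the whole second after the job is handed in: Each filter cell stands at rest in the pocket of the lamp of its own colour: foot down on the pocket's floor (centre 40 to 46 mm above it), within 13 mm of the pocket's middle (all that the pocket allows), upright within 0.08 rad, and its glass square to the light within 0.35 rad (either way round) (horizontal distance between red_filter_center and red_lamp_seat below 0.013 m and z of red_filter_center in the frame of red_lamp_seat between 0.04 and 0.046 m and angle between each of red_filter_center, green_filter_center, blue_filter_center's own z axis and vertical below 0.08 rad and angle between the x axis of red_filter_center and the x axis of red_lamp_seat, either way round below 0.35 rad and linear speed of each of red_filter, green_filter, blue_filter below 0.02 m/s and horizontal distance between green_filter_center and green_lamp_seat below 0.013 m and z of green_filter_center in the frame of green_lamp_seat between 0.04 and 0.046 m and angle between the x axis of green_filter_center and the x axis of green_lamp_seat, either way round below 0.35 rad and horizontal distance between blue_filter_center and blue_lamp_seat below 0.013 m and z of blue_filter_center in the frame of blue_lamp_seat between 0.04 and 0.046 m and angle between the x axis of blue_filter_center and the x axis of blue_lamp_seat, either way round below 0.35 rad); the robot touches nothing.
It fails at once if the red filter was put down on the table, dropped or toppled (height (world z) of red_filter_center below 0.047 m or angle between red_filter_center's own z axis and vertical above 0.6 rad).
It fails at once if the green filter was put down on the table, dropped or toppled (height (world z) of green_filter_center below 0.047 m or angle between green_filter_center's own z axis and vertical above 0.6 rad).
It fails at once if the blue filter was put down on the table, dropped or toppled (height (world z) of blue_filter_center below 0.047 m or angle between blue_filter_center's own z axis and vertical above 0.6 rad).
It fails at once if the blower, the tape or the lens was pushed from its place (distance of any of blower, tape, lens from where it was at the start of the episode above 0.02 m).
It also fails if it takes over 120 s, if anything falls off the work surface, if the arm or the gripper's body presses on something with over 40 N, if the wrist force passes 120 N, or if a joint passes its speed limit or range.

## Working session

There is one attempt and no reset: what is moved stays moved. The work goes in short steps, Python scripts to look and compute and a shell command to move; the robot and the scene stay as the last step left them, time stands still between calls to the robot, and variables do not carry over. Pictures are saved under pics/ and viewed, about 12 in all and at most 16, crops included, and the job is handed in when it is done.

```bash
ls; mkdir -p pics; python3 - <<'E'
from rig import env
import cv2,numpy as np,pickle
s=env.state(); print(s['t'],s['ee_pos'],s['tcp_rot'],s['grip_width'])
for n in('scene','top'):
    f=env.grab_frame(n); pickle.dump(f,open(f'{n}.pkl','wb')); cv2.imwrite(f'pics/{n}0.png',f['image'][...,::-1]); print(n,f['fov_y'],f['cx'],f['cy'],f['R'],f['t'])
E
```

```text
pics
0.0 [ 0.28520231 -0.58316733  0.21389669] [[ 8.98313076e-01  4.39354332e-01 -1.17832402e-03]
 [ 4.39355912e-01 -8.98309927e-01  2.37863535e-03]
 [-1.34364201e-05 -2.65446287e-03 -9.99996477e-01]] 0.08512516062462078
scene 46.2253608729417 321.76046830834673 242.29129358202766 [[-0.75170227 -0.65948782 -0.00441739]
 [-0.57048793  0.65358917 -0.49735773]
 [ 0.33088852 -0.37134486 -0.86753431]] [0.47010409 0.38303549 1.0451496 ]
top 46.13889031226813 326.21443158530195 254.61586432044396 [[-0.02193099 -0.99965628 -0.01436516]
 [-0.99218627  0.02352783 -0.12252692]
 [ 0.12282278  0.01156578 -0.99236122]] [0.03544923 0.59678303 1.26347434]
```

View pics/scene0.png

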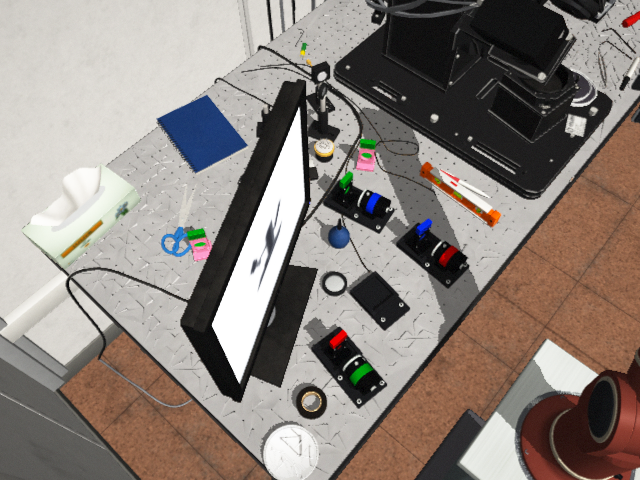

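View pics/top0.png

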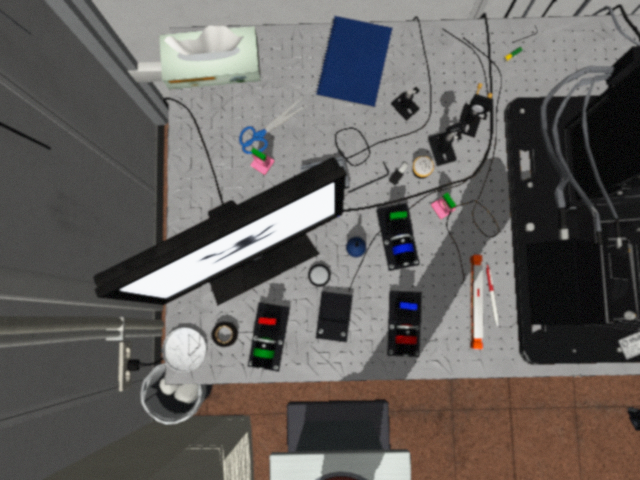

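The scene view shows three lamp plates: the blue lamp (375,205) holds the green filter (345,183), the red lamp (450,255) holds the blue filter (424,228), and the green lamp (365,375) holds the red filter (338,340). In the top view the filters are at (398,215), (407,307) and (267,321), and the empty spare stand is at (335,315).

Look-alikes:
- Pink and green parts at top (443,207) and (262,160): rejected, they are pink and stand on no plate.
- Blue blower at (356,246): rejected.
- LED rings at (403,248), (405,340) and (264,353): these are the lamps.

```bash
cat > h.py <<'E'
import numpy as np,cv2,pickle
def f_(F): return 240/np.tan(np.radians(F['fov_y']/2))
def ray(F,u,v,z):
    f=f_(F); d=F['R'].T@np.array([(u-F['cx'])/f,(v-F['cy'])/f,1]); c=-F['R'].T@F['t']
    return c+d*(z-c[2])/d[2]
def proj(F,X):
    c=F['R']@np.array(X)+F['t']; return f_(F)*c[:2]/c[2]+[F['cx'],F['cy']]
def cloud(F):
    v,u=np.mgrid[:480,:640]; z=F['range_z']; f=f_(F)
    return (np.stack([(u-F['cx'])/f*z,(v-F['cy'])/f*z,z],-1)-F['t'])@F['R']
def masks(F):
    h=cv2.cvtColor(F['image'],cv2.COLOR_RGB2HSV); H,S,V=[h[...,i].astype(int) for i in range(3)]
    b=(S>170)&(V>90)
    return dict(red=b&((H<6)|(H>174)),green=b&(H>50)&(H<72),blue=b&(H>110)&(H<125))
E
python3 - <<'E'
from h import *
for n in('top','scene'):
    F=pickle.load(open(n+'.pkl','rb')); P=cloud(F)
    for c,m in masks(F).items():
        k,l,st,ce=cv2.connectedComponentsWithStats(m.astype('uint8'))
        for i in range(1,k):
            if st[i,4]>40:
                q=P[l==i]; q=q[F['range_z'][l==i]>0]
                zt=np.percentile(q[:,2],90); t=q[abs(q[:,2]-zt)<.006]
                a=cv2.minAreaRect((t[:,:2]*1000).astype('float32'))
                print(n,c,ce[i].round(),st[i,4],'ztop',zt.round(3),'rect mm',np.round(a[0]),np.round(a[1]),round(a[2],1),'rayz96',ray(F,*ce[i],.096).round(3))
F=pickle.load(open('top.pkl','rb'))
I=F['image'][190:380,240:440]; cv2.imwrite('pics/c.png',cv2.resize(I,(630,598),interpolation=cv2.INTER_CUBIC)[...,::-1])
F=pickle.load(open('scene.pkl','rb'))
I=F['image'][150:410,290:480]; cv2.imwrite('pics/d.png',cv2.resize(I,(438,600),interpolation=cv2.INTER_CUBIC)[...,::-1])
E
```

```text
top red [267. 321.] 118 ztop 0.099 rect mm [449. 153.] [35. 11.] 88.6 rayz96 [0.449 0.154 0.096]
top red [405. 339.] 99 ztop 0.075 rect mm [ 401. -151.] [29. 13.] 81.7 rayz96 [ 0.402 -0.145  0.096]
top green [258. 154.] 63 ztop 0.091 rect mm [827. 170.] [32. 10.] 51.5 rayz96 [0.823 0.17  0.096]
top green [449. 200.] 69 ztop 0.088 rect mm [ 708. -257.] [32. 10.] 31.0 rayz96 [ 0.707 -0.254  0.096]
top green [398. 215.] 89 ztop 0.099 rect mm [ 676. -141.] [11. 34.] 0.9 rayz96 [ 0.676 -0.14   0.096]
top green [263. 353.] 103 ztop 0.075 rect mm [378. 166.] [13. 31.] 0.0 rayz96 [0.38  0.163 0.096]
top blue [402. 248.] 158 ztop 0.074 rect mm [ 605. -152.] [18. 33.] 12.5 rayz96 [ 0.6   -0.147  0.096]
top blue [408. 306.] 120 ztop 0.098 rect mm [ 475. -155.] [33. 12.] 80.6 rayz96 [ 0.474 -0.155  0.096]
scene red [632.  19.] 118 ztop 0.024 rect mm [  456. -1152.] [69. 23.] 80.9 rayz96 [ 0.439 -1.038  0.096]
scene red [447. 255.] 166 ztop 0.072 rect mm [ 403. -152.] [32. 16.] 84.5 rayz96 [ 0.398 -0.127  0.096]
scene red [338. 339.] 174 ztop 0.096 rect mm [451. 153.] [36. 13.] 85.1 rayz96 [0.449 0.155 0.096]
scene green [368. 143.] 108 ztop 0.086 rect mm [ 711. -259.] [35. 16.] 26.4 rayz96 [ 0.702 -0.247  0.096]
scene green [346. 178.] 101 ztop 0.096 rect mm [ 678. -142.] [13. 36.] 4.0 rayz96 [ 0.675 -0.139  0.096]
scene green [196. 234.] 142 ztop 0.087 rect mm [830. 170.] [33. 15.] 54.8 rayz96 [0.819 0.175 0.096]
scene green [360. 372.] 193 ztop 0.072 rect mm [381. 167.] [34. 16.] 77.7 rayz96 [0.377 0.177 0.096]
scene blue [372. 202.] 161 ztop 0.072 rect mm [ 606. -152.] [18. 34.] 12.8 rayz96 [ 0.593 -0.127  0.096]
scene blue [423. 226.] 138 ztop 0.096 rect mm [ 477. -156.] [38. 13.] 78.7 rayz96 [ 0.474 -0.15   0.096]
```

View pics/c.png

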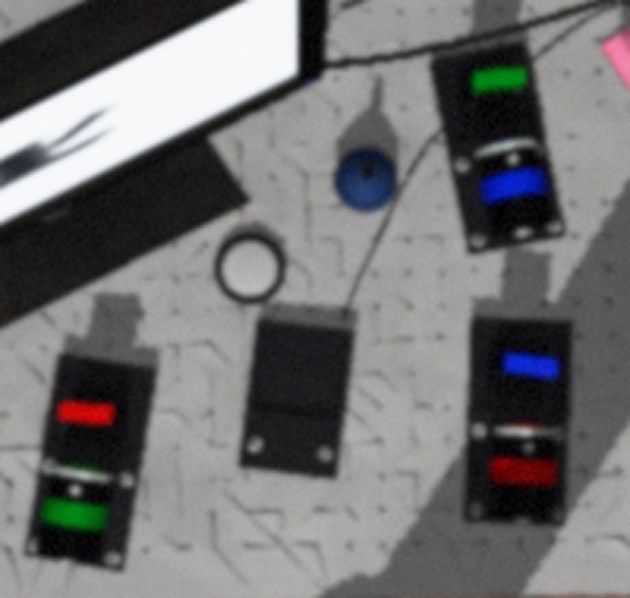

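View pics/d.png

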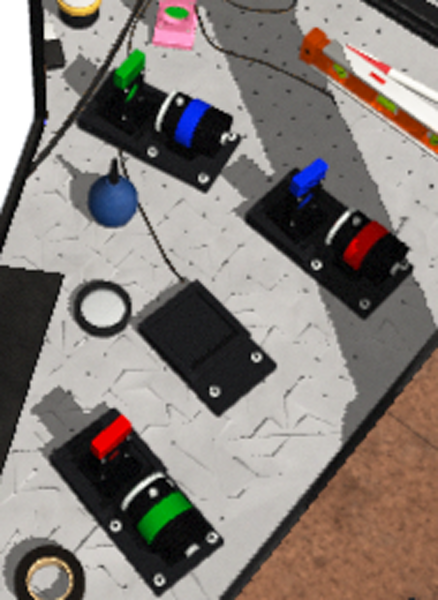

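Crops: every plate holds the filter of the wrong colour (red on green, green on blue, blue on red), and the spare stand is empty, with its pocket at the +x end. Next I measure the plates for the pocket centres.

```bash
python3 - <<'E'
from h import *
A={'G':(.43,.157),'R':(.44,-.152),'B':(.64,-.145),'S':(.455,.02)}
for n in('top','scene'):
    F=pickle.load(open(n+'.pkl','rb')); P=cloud(F); V=F['image'].max(-1); z=P[...,2]
    for k,c in A.items():
        m=(z>.005)&(z<.026)&(V<75)&(F['range_z']>0)&(abs(P[...,0]-c[0])<.13)&(abs(P[...,1]-c[1])<.08)
        m=cv2.morphologyEx(m.astype('uint8'),cv2.MORPH_OPEN,np.ones((2,2)))
        kk,l,st,_=cv2.connectedComponentsWithStats(m)
        keep=np.isin(l,[i for i in range(1,kk) if st[i,4]>60])
        q=(P[keep][:,:2]*1000).astype('float32'); a=cv2.minAreaRect(q)
        print(n,k,len(q),np.round(a[0],1),np.round(a[1],1),round(a[2],1),'corners',np.round(cv2.boxPoints(a)).tolist(), 'z',np.percentile(z[keep],[5,50,95]).round(4))
E
```

```text
top G 1611 [470.3 157.2] [227.9 206.8] 35.6 corners [[317.0, 175.0], [438.0, 7.0], [623.0, 139.0], [503.0, 308.0]] z [0.0058 0.0134 0.0243]
top R 1258 [437.8 -95.6] [204.4 149.3] 86.7 corners [[357.0, -193.0], [506.0, -202.0], [518.0, 2.0], [369.0, 11.0]] z [0.0017 0.0139 0.0248]
top B 1054 [ 563.9 -115.4] [129.8 326.4] 67.6 corners [[388.0, -113.0], [690.0, -238.0], [739.0, -118.0], [438.0, 7.0]] z [0.0059 0.0146 0.0511]
top S 1444 [487.8   8.9] [182.6  91.2] 5.0 corners [[393.0, 46.0], [401.0, -44.0], [583.0, -29.0], [575.0, 62.0]] z [0.0062 0.0114 0.0212]
scene G 2064 [359.6 240.9] [203.1 448.7] 57.2 corners [[116.0, 277.0], [493.0, 34.0], [603.0, 205.0], [226.0, 448.0]] z [0.0037 0.0109 0.0212]
scene R 1253 [376.2 128.9] [160.8 686.4] 12.0 corners [[226.0, 448.0], [369.0, -224.0], [526.0, -190.0], [383.0, 481.0]] z [0.0046 0.0118 0.0235]
scene B 1082 [483.6 150.7] [171.3 767.5] 28.3 corners [[226.0, 448.0], [590.0, -228.0], [741.0, -146.0], [377.0, 529.0]] z [0.0041 0.0117 0.0227]
scene S 1886 [339.9 182.7] [180.8 547.9] 41.5 corners [[91.0, 328.0], [454.0, -82.0], [589.0, 37.0], [226.0, 448.0]] z [0.0046 0.0098 0.0192]
```

```bash
cat >> h.py <<'E'
A={'G':(.43,.157),'R':(.44,-.152),'B':(.64,-.145),'S':(.455,.02)}
def plates(F,n):
    # plate+tall parts mask from height; outline rays at plate heights
    P=cloud(F); V=F['image'].max(-1); z=P[...,2]
    for k,c in A.items():
        m=(z>.004)&(z<.026)&(V<80)&(F['range_z']>0)&(abs(P[...,0]-c[0])<.13)&(abs(P[...,1]-c[1])<.075)
        m=cv2.morphologyEx(m.astype('uint8'),cv2.MORPH_CLOSE,np.ones((3,3)))
        m=cv2.morphologyEx(m,cv2.MORPH_OPEN,np.ones((7,7)))
        kk,l,st,_=cv2.connectedComponentsWithStats(m)
        i=1+np.argmax(st[1:,4]); keep=(l==i)&(z<.026)&(z>.004)
        q=(P[keep][:,:2]*1000).astype('float32'); a=cv2.minAreaRect(q)
        print(n,k,len(q),np.round(a[0],1),np.round(a[1],1),round(a[2],1),'corners',np.round(cv2.boxPoints(a)).tolist())
E
python3 - <<'E'
from h import *
for n in('top','scene'):
    plates(pickle.load(open(n+'.pkl','rb')),n)
E
```

```text
top G 902 [447.1 153.4] [73.7 81.2] 79.3 corners [[400.0, 125.0], [480.0, 110.0], [494.0, 182.0], [414.0, 197.0]]
top R 901 [ 472.  -157.6] [74.6 78.2] 86.7 corners [[431.0, -193.0], [509.0, -197.0], [513.0, -123.0], [435.0, -118.0]]
top B 812 [ 681.5 -139.1] [95. 73.] 10.7 corners [[628.0, -112.0], [642.0, -184.0], [735.0, -166.0], [721.0, -94.0]]
top S 1342 [457.1   7.6] [ 71.6 109.9] 81.9 corners [[398.0, -20.0], [507.0, -36.0], [517.0, 35.0], [408.0, 51.0]]
scene G 1296 [415.8 160.1] [ 73.6 149.7] 79.4 corners [[335.0, 138.0], [483.0, 110.0], [496.0, 183.0], [349.0, 210.0]]
scene R 1166 [ 437.6 -157.9] [ 84.4 150.4] 84.7 corners [[359.0, -193.0], [509.0, -207.0], [516.0, -123.0], [367.0, -109.0]]
scene B 1033 [ 649.2 -145.4] [164.1  75.7] 9.0 corners [[562.0, -121.0], [574.0, -196.0], [736.0, -170.0], [724.0, -95.0]]
scene S 1755 [458.2   7.5] [ 75.5 111.2] 80.4 corners [[397.0, -20.0], [507.0, -39.0], [519.0, 35.0], [410.0, 54.0]]
```

```bash
python3 - <<'E'
from h import *
F=pickle.load(open('top.pkl','rb')); P=cloud(F); M=masks(F)
for c,uv in dict(red=(267,321),green=(398,215),blue=(408,306)).items():
    k,l,st,ce=cv2.connectedComponentsWithStats(M[c].astype('uint8')); i=l[uv[1],uv[0]]
    vs,us=np.nonzero(l==i); q=np.array([ray(F,u,v,.096)[:2] for u,v in zip(us,vs)]); e,w=np.linalg.eigh(np.cov(q.T)); d=w[:,1]*np.sign(w[1,1])
    print(c,q.mean(0).round(4),'yaw',np.degrees(np.arctan2(-d[0],d[1])).round(1))
print('blower',ray(F,356,246,.04),'tape',ray(F,224,333,.019),'lens',ray(F,318,274,.013))
for n in('top','scene'):
    F=pickle.load(open(n+'.pkl','rb')); P=cloud(F); ok=F['range_z']>0
    z=P[...,2]; w=ok&(z>.15)&(P[...,0]>.3)&(P[...,0]<.95)&(abs(P[...,1])<.5); q=P[w]
    for y0 in np.arange(-.5,.5,.05):
        s=q[(q[:,1]>=y0)&(q[:,1]<y0+.05)]
        if len(s)>3: print(n,round(y0,2),len(s),'xmin',s[:,0].min().round(3),'xmax',s[:,0].max().round(3),'zmax',s[:,2].max().round(3))
E
```

```text
red [0.4485 0.1537] yaw -5.8
green [ 0.6757 -0.1403] yaw 4.0
blue [ 0.4744 -0.1546] yaw -8.0
blower [ 0.61543686 -0.04729157  0.04      ] tape [0.42314083 0.26172479 0.019     ] lens [0.55514281 0.0423334  0.013     ]
top -0.5 3464 xmin 0.435 xmax 0.908 zmax 0.419
top -0.45 2794 xmin 0.43 xmax 0.894 zmax 0.468
top -0.4 2077 xmin 0.431 xmax 0.852 zmax 0.517
top -0.35 3983 xmin 0.43 xmax 0.652 zmax 0.53
top -0.3 1054 xmin 0.431 xmax 0.862 zmax 0.494
top -0.25 17 xmin 0.844 xmax 0.853 zmax 0.165
top -0.05 480 xmin 0.661 xmax 0.696 zmax 0.481
top -0.0 1832 xmin 0.637 xmax 0.697 zmax 0.482
top 0.05 1847 xmin 0.613 xmax 0.676 zmax 0.482
top 0.1 1854 xmin 0.589 xmax 0.651 zmax 0.483
top 0.15 1931 xmin 0.564 xmax 0.67 zmax 0.482
top 0.2 2023 xmin 0.541 xmax 0.668 zmax 0.482
top 0.25 1911 xmin 0.516 xmax 0.58 zmax 0.482
top 0.3 2069 xmin 0.492 xmax 0.555 zmax 0.483
top 0.35 686 xmin 0.486 xmax 0.531 zmax 0.482
scene -0.5 776 xmin 0.435 xmax 0.735 zmax 0.401
scene -0.45 1772 xmin 0.431 xmax 0.852 zmax 0.461
scene -0.4 807 xmin 0.429 xmax 0.847 zmax 0.512
scene -0.35 3075 xmin 0.43 xmax 0.584 zmax 0.527
scene -0.3 1149 xmin 0.431 xmax 0.862 zmax 0.496
scene -0.25 17 xmin 0.844 xmax 0.855 zmax 0.161
scene -0.05 636 xmin 0.663 xmax 0.694 zmax 0.479
scene -0.0 2015 xmin 0.638 xmax 0.699 zmax 0.48
scene 0.05 2020 xmin 0.614 xmax 0.676 zmax 0.48
scene 0.1 2204 xmin 0.589 xmax 0.652 zmax 0.48
scene 0.15 2423 xmin 0.566 xmax 0.629 zmax 0.48
scene 0.2 2676 xmin 0.542 xmax 0.604 zmax 0.48
scene 0.25 2935 xmin 0.518 xmax 0.581 zmax 0.481
scene 0.3 3123 xmin 0.493 xmax 0.557 zmax 0.481
scene 0.35 2315 xmin 0.487 xmax 0.533 zmax 0.479
```

Plan: red G→spare, green B→G, blue R→B, red spare→R. Seats in m:

| Seat | x | y | yaw |
|---|---|---|---|
| G | .452 | .153 | -10° |
| R | .475 | -.156 | -3.4° |
| B | .678 | -.139 | 10° |
| S | .475 | .005 | -9° |

First I swing clear of the instrument.

```bash
python3 -m jog '[0.02,0.12,0.02,0,0,-0.03, 0.05,0.24,0.04,0,0,-0.06, 0.08,0.36,0.06,0,0,-0.09, 0.1,0.48,0.08,0,0,-0.12, 0.13,0.6,0.08,0,0,-0.15, 0.15,0.72,0.08,0,0,-0.18, 0.18,0.84,0.08,0,0,-0.22, 0.2,0.96,0.08,0,0,-0.25]' 1
python3 -m jog '[0.03,0.08,0,0,0,-0.03, 0.06,0.16,0,0,0,-0.06, 0.09,0.25,0,0,0,-0.1, 0.13,0.33,0,0,0,-0.13, 0.16,0.41,0,0,0,-0.17, 0.19,0.49,0,0,0,-0.21, 0.22,0.57,0,0,0,-0.25, 0.26,0.66,0,0,0,-0.28]'; cat > where.py <<'E'
from rig import env; import numpy as np,sys
s=env.state(); r=s['tcp_rot']; print(round(s['t'],2),np.round(s['ee_pos'],4),'yaw',np.degrees(np.arctan2(r[1,0],r[0,0])).round(2),'tilt',r[:,2].round(3),'F',np.round(s['ft_force'],1),'w',round(s['grip_width'],4),'q',np.round(s['joint_positions'],2))
E
python3 where.py
```

```text
t: 0.77
ee_pos: [0.3358, -0.3421, 0.2348]
tcp_rot: [[0.982, 0.19, -0.0], [0.19, -0.982, 0.001], [0.0, -0.001, -1.0]]
ft_force: [0.7, 1.2, 0.3]
grip_width: 0.0854
t: 1.43
ee_pos: [0.4, -0.1783, 0.2348]
tcp_rot: [[0.995, -0.103, -0.001], [-0.103, -0.995, -0.0], [-0.001, 0.0, -1.0]]
ft_force: [0.8, -0.0, 0.1]
grip_width: 0.0853
1.43 [ 0.4    -0.1783  0.2348] yaw -5.92 tilt [-0.001 -0.    -1.   ] F [ 0.8 -0.   0.1] w 0.0853 q [ 0.36  0.27  0.01  1.97 -0.    0.91 -1.3 ]
```

```bash
python3 -m jog '[0.02,0.1,0,0,0,0, 0.04,0.2,0,0,0,0, 0.06,0.3,0,0,0,0, 0.08,0.4,0,0,0,0, 0.1,0.5,0,0,0,0, 0.12,0.6,0,0,0,0, 0.14,0.7,0,0,0,0, 0.16,0.8,0,0,0,0]' >/dev/null
python3 -m jog '[0.01,0.08,0,0,0,0, 0.02,0.16,0,0,0,0, 0.03,0.24,0,0,0,0, 0.04,0.32,-0.04,0,0,0, 0.04,0.4,-0.08,0,0,0, 0.04,0.48,-0.12,0,0,0, 0.04,0.525,-0.18,0,0,0, 0.04,0.525,-0.2,0,0,0]' >/dev/null
python3 where.py; python3 - <<'E'
from rig import env; import cv2
for n,sl in (('scene',(slice(200,440),slice(220,440))),('top',(slice(230,390),slice(190,350)))):
    f=env.grab_frame(n); cv2.imwrite(f'pics/{n}1.png',cv2.resize(f['image'][sl],None,fx=2.5,fy=2.5)[...,::-1])
E
```

```text
2.77 [0.4489 0.1552 0.1833] yaw -5.43 tilt [-0.003  0.001 -1.   ] F [-0.1  0.5 -0.1] w 0.0853 q [-0.28  0.39 -0.14  1.95  0.07  0.81 -2.12]
```

View pics/scene1.png

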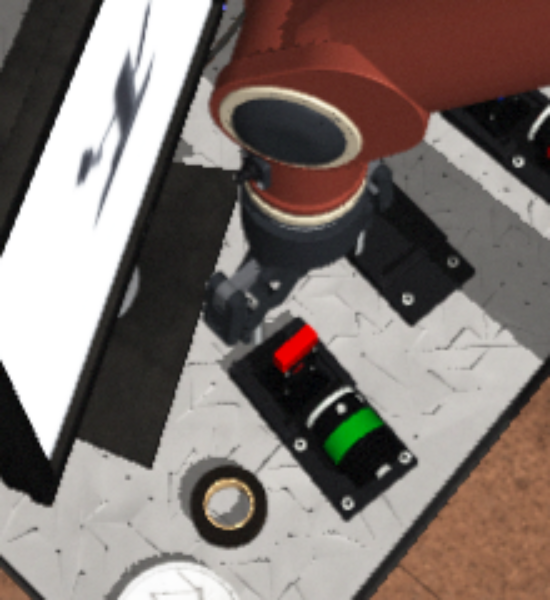

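The gripper is over the red cell (crop 295,350) with its fingers either side and the wrist clear of the screen. Descend and grip.

```bash
python3 -m jog '[0,-0.007,-0.06,0,0,0, 0,-0.007,-0.12,0,0,0, 0,-0.007,-0.18,0,0,0, 0,-0.007,-0.24,0,0,0, 0,-0.007,-0.3,0,0,0, 0,-0.007,-0.36,0,0,0, 0,-0.007,-0.4,0,0,0, 0,-0.007,-0.42,0,0,0]' >/dev/null; python3 where.py
python3 -m jog '[0,0,0,0,0,0, 0,0,0,0,0,0, 0,0,0,0,0,0, 0,0,0,0,0,0, 0,0,0,0,0,0, 0,0,0,0,0,0, 0,0,0,0,0,0, 0,0,0,0,0,0]' -1 >/dev/null; python3 where.py
```

```text
3.53 [0.4507 0.1486 0.0796] yaw -5.89 tilt [-0.001 -0.001 -1.   ] F [ 0.7 -0.3  0.3] w 0.0853 q [-0.29  0.55 -0.1   2.06  0.11  0.53 -2.15]
4.2 [0.4506 0.1507 0.0802] yaw -5.73 tilt [ 0.  0. -1.] F [ 0.9 -0.3 -0.2] w 0.0001 q [-0.3   0.55 -0.1   2.06  0.11  0.53 -2.15]
```

The fingers shut completely, so I need to look.

```bash
python3 - <<'E'
from rig import env; import cv2
from h import *
for n,sl in (('scene',(slice(250,430),slice(260,420))),('top',(slice(230,390),slice(190,350)))):
    f=env.grab_frame(n); pickle.dump(f,open(n+'2.pkl','wb')); cv2.imwrite(f'pics/{n}2.png',cv2.resize(f['image'][sl],None,fx=3,fy=3)[...,::-1])
    P=cloud(f); m=masks(f)['red']&(abs(P[...,0]-.45)<.1)&(abs(P[...,1]-.15)<.1); print(n,m.sum(),P[m].mean(0),P[m].max(0),P[m].min(0))
E
```

```text
scene 163 [0.40754231 0.16135622 0.36378882] [0.4527515  0.19490886 0.58379914] [0.3517548  0.13632949 0.03256897]<stdin>:5: RuntimeWarning: Mean of empty slice.
  ret = um.true_divide(
Traceback (most recent call last):
ValueError: zero-size array to reduction operation maximum which has no identity
```

View pics/scene2.png

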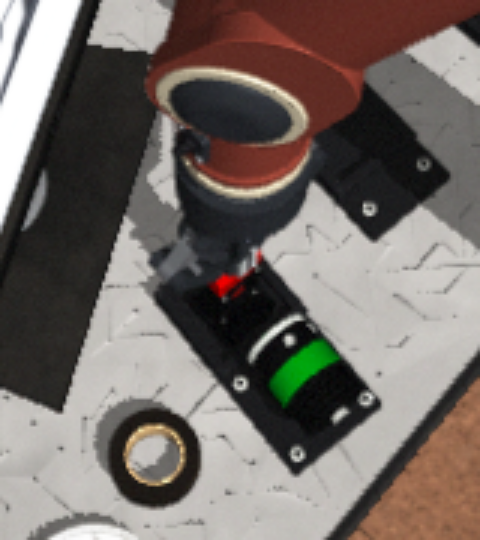

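The red top (crop 235,280) still sits between fingers that look about 36 mm apart, which disagrees with the width reading. I test it with a small lift of 12 mm.

```bash
python3 where.py; python3 -m jog '[0,0,0.01,0,0,0, 0,0,0.02,0,0,0, 0,0,0.03,0,0,0, 0,0,0.04,0,0,0, 0,0,0.05,0,0,0, 0,0,0.05,0,0,0, 0,0,0.05,0,0,0, 0,0,0.05,0,0,0]' >/dev/null; python3 where.py;  python3 - <<'E'
from rig import env; import cv2
from h import *
f=env.grab_frame('scene'); pickle.dump(f,open('scene3.pkl','wb'))
g=pickle.load(open('scene2.pkl','rb'))
sl=(slice(310,360),slice(300,370))
cv2.imwrite('pics/s3.png',np.hstack([cv2.resize(x['image'][sl],None,fx=5.5,fy=6)[...,::-1] for x in (g,f)]))
for x in(g,f):
    m=masks(x)['red'][310:360,300:370]; v,u=np.nonzero(m); print(len(u),u.mean()+300,v.mean()+310)
E
```

```text
4.3 [0.4505 0.1507 0.0801] yaw -5.73 tilt [ 0.  0. -1.] F [ 0.1 -0.2  0.3] w -0.0001 q [-0.3   0.55 -0.1   2.06  0.11  0.53 -2.15]
4.97 [0.4505 0.1506 0.0926] yaw -5.74 tilt [ 0.  0. -1.] F [0.4 0.4 0.4] w 0.0001 q [-0.29  0.53 -0.11  2.05  0.1   0.56 -2.15]
52 335.84615384615387 342.0576923076923
90 336.1 342.3222222222222
```

View pics/s3.png

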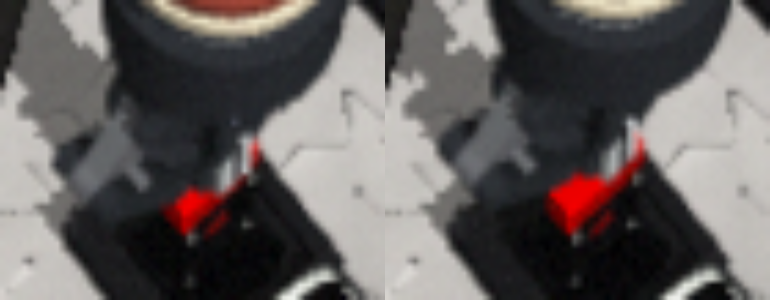

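The filter did not rise: the fingers closed without it. I check where the fingers actually are, using depth.

```bash
python3 - <<'E'
from h import *
f=pickle.load(open('scene3.pkl','rb')); P=cloud(f)
print('tcp px',proj(f,[.4505,.1506,.0926]),'tip px',proj(f,[.4505,.1506,.0786]))
print('red top px',proj(f,[.4495,.1535,.096]))
# crop right panel scale 5.5/6
for cx,cy in ((575,200),(620,170),(635,140),(615,150),(625,130),(500,150),(520,180),(610,110)):
    u=int(300+(cx-385)/5.5); v=int(310+cy/6); print((cx,cy),(u,v),P[v,u].round(3),f['image'][v,u])
E
python3 - <<'E'
from rig import env; import cv2
f=env.grab_frame('top'); cv2.imwrite('pics/t3.png',cv2.resize(f['image'][260:370,220:330],None,fx=5,fy=5)[...,::-1])
E
```

```text
tcp px [338.62794538 337.11794329] tip px [338.46900041 339.70066303]
red top px [338.07013969 337.92369028]
(575, 200) (334, 343) [0.449 0.166 0.094] [240   0   0]
(620, 170) (342, 338) [0.44  0.154 0.113] [147  94  94]
(635, 140) (345, 333) [0.439 0.147 0.128] [198 151 151]
(615, 150) (341, 335) [0.441 0.157 0.135] [166 168 170]
(625, 130) (343, 331) [0.44  0.152 0.145] [41 40 44]
(500, 150) (320, 335) [0.452 0.201 0.204] [92 93 97]
(520, 180) (324, 340) [0.444 0.199 0.189] [37 40 42]
(610, 110) (340, 328) [0.433 0.172 0.21 ] [33 34 37]
```

View pics/t3.png

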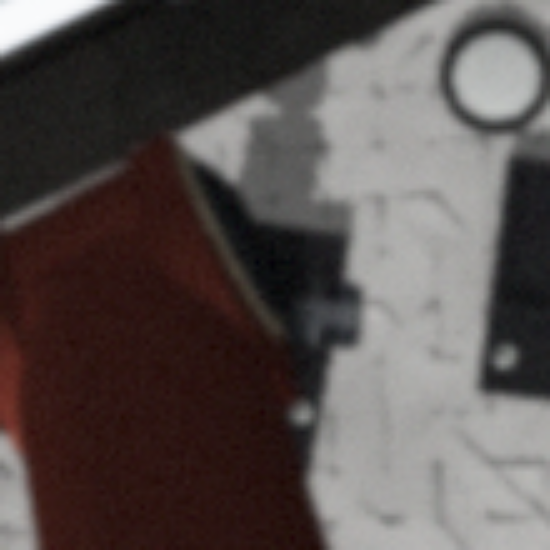

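The TCP reads z = .093, but the closed fingertips appear at about z ≈ .108, so the fingers reach roughly 30 mm less than the stated geometry suggests. They closed just above the red top, and the filter is undisturbed. TCP z = .05 is safe under either geometry: tips above the foot and walls, body above the cell top. So I open and go lower.

```bash
python3 -m jog '[0,0,0,0,0,0, 0,0,0,0,0,0, 0,0,0,0,0,0, 0,0,0,0,0,0, 0,0,0,0,0,0, 0,0,0,0,0,0, 0,0,0,0,0,0, 0,0.01,0,0,0,0]' 1 >/dev/null; python3 where.py
python3 -m jog '[0,0,-0.02,0,0,0, 0,0,-0.04,0,0,0, 0,0,-0.07,0,0,0, 0,0,-0.09,0,0,0, 0,0,-0.12,0,0,0, 0,0,-0.14,0,0,0, 0,0,-0.16,0,0,0, 0,0,-0.17,0,0,0]' >/dev/null; python3 where.py
python3 -m jog '[0,0,0,0,0,0, 0,0,0,0,0,0, 0,0,0,0,0,0, 0,0,0,0,0,0, 0,0,0,0,0,0, 0,0,0,0,0,0, 0,0,0,0,0,0, 0,0,0,0,0,0]' -1 >/dev/null; python3 where.py
```

```text
5.73 [0.4505 0.1526 0.0926] yaw -5.79 tilt [-0. -0. -1.] F [-0.1 -0.   0.6] w 0.0857 q [-0.3   0.53 -0.11  2.05  0.1   0.56 -2.15]
6.4 [0.4502 0.1529 0.0492] yaw -5.74 tilt [-0.001 -0.    -1.   ] F [-0.2  0.2  0.8] w 0.0857 q [-0.31  0.61 -0.09  2.08  0.12  0.45 -2.17]
7.07 [0.4508 0.1531 0.0505] yaw -5.75 tilt [ 0.001  0.    -1.   ] F [ 0.2 -0.   5.2] w 0.035 q [-0.31  0.61 -0.09  2.08  0.12  0.45 -2.16]
```

Gripped (35 mm). Lift, carry over the spare stand, and check.

```bash
python3 -m jog '[0,0,0.03,0,0,0, 0,0,0.08,0,0,0, 0,0,0.14,0,0,0, 0,0,0.2,0,0,0, 0,0,0.26,0,0,0, 0,0,0.32,0,0,0, 0,0,0.37,0,0,0, 0,0,0.4,0,0,0]' >/dev/null; python3 where.py
python3 -m jog '[0.01,-0.04,0,0,0,-0.01, 0.02,-0.12,0,0,0,-0.02, 0.035,-0.21,0,0,0,-0.03, 0.05,-0.31,0,0,0,-0.04, 0.065,-0.41,0,0,0,-0.05, 0.08,-0.5,0,0,0,-0.055, 0.09,-0.56,0,0,0,-0.055, 0.097,-0.59,0,0,0,-0.055]' >/dev/null; python3 where.py
python3 - <<'E'
from rig import env; import cv2
from h import *
f=env.grab_frame('scene'); pickle.dump(f,open('scene4.pkl','wb')); print(proj(f,[.475,.005,.01]),proj(f,[.475,.005,.196]))
cv2.imwrite('pics/s4.png',cv2.resize(f['image'][210:390,280:440],None,fx=3,fy=3)[...,::-1])
P=cloud(f); m=masks(f)['red']&(abs(P[...,0]-.475)<.05)&(abs(P[...,1]-.005)<.06)&(P[...,2]>.12)&(P[...,2]<.25); print(m.sum(),P[m].mean(0).round(3),P[m].min(0).round(3),P[m].max(0).round(3))
E
```

```text
7.73 [0.4507 0.1533 0.1514] yaw -5.73 tilt [ 0.001  0.001 -1.   ] F [-1.3  0.7 -3. ] w 0.035 q [-0.28  0.44 -0.13  1.99  0.08  0.72 -2.13]
8.4 [0.4741 0.0016 0.1491] yaw -9.35 tilt [-0.002 -0.002 -1.   ] F [-0.6  0.5 -1.2] w 0.0351 q [ 0.02  0.44 -0.1   2.    0.07  0.71 -1.86]
[373.52253185 294.35731102] [381.17990246 252.02672879]
103 [ 0.469 -0.001  0.184] [ 0.46  -0.015  0.129] [0.475 0.029 0.246]
```

View pics/s4.png

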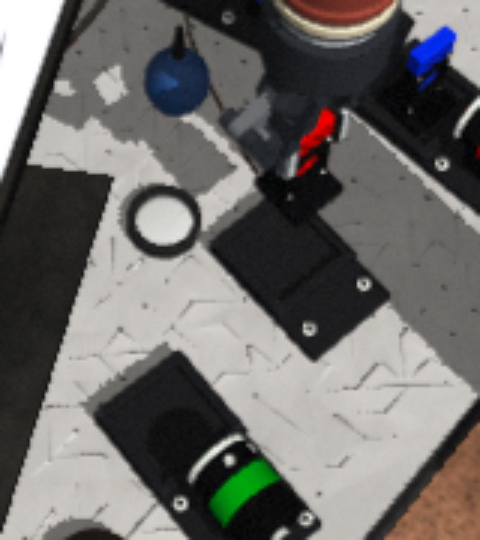

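The red cell hangs upright over the spare pocket (crop 310,150). Lower it.

```bash
python3 -m jog '[0,0,-0.05,0,0,0, 0,0,-0.11,0,0,0, 0,0,-0.17,0,0,0, 0,0,-0.23,0,0,0, 0,0,-0.28,0,0,0, 0,0,-0.32,0,0,0, 0,0,-0.35,0,0,0, 0,0,-0.36,0,0,0]' >/dev/null; python3 where.py
python3 -m jog '[0,0,-0.01,0,0,0, 0,0,-0.02,0,0,0, 0,0,-0.025,0,0,0, 0,0,-0.03,0,0,0, 0,0,-0.035,0,0,0, 0,0,-0.038,0,0,0, 0,0,-0.04,0,0,0, 0,0,-0.04,0,0,0]' >/dev/null; python3 where.py
```

```text
9.12 [0.4738 0.0065 0.0588] yaw -8.96 tilt [-0.003  0.001 -1.   ] F [ 0.4  0.4 -1. ] w 0.0351 q [-0.    0.59 -0.08  2.08  0.1   0.48 -1.89]
9.78 [0.475  0.0056 0.0506] yaw -9.05 tilt [ 0.001 -0.    -1.   ] F [-0.3  0.4  2.3] w 0.0347 q [-0.    0.61 -0.08  2.09  0.1   0.45 -1.89]
```

```bash
python3 -m jog '[0,0,0,0,0,0, 0,0,0,0,0,0, 0,0,0,0,0,0, 0,0,0,0,0,0, 0,0,0,0,0,0, 0,0,0,0,0,0, 0,0,0,0,0,0, 0,0,0,0,0,0]' 1 >/dev/null; python3 where.py
python3 -m jog '[0,0,0.04,0,0,0, 0,0,0.1,0,0,0, 0,0,0.16,0,0,0, 0,0,0.22,0,0,0, 0,0,0.28,0,0,0, 0,0,0.34,0,0,0, 0,0,0.4,0,0,0, 0,0,0.46,0,0,0]' >/dev/null; 
python3 -m jog '[0.01,-0.06,0,0,0,0.02, 0.02,-0.14,0,0,0,0.05, 0.03,-0.22,0,0,0,0.08, 0.05,-0.3,0,0,0,0.11, 0.06,-0.38,0,0,0,0.14, 0.08,-0.46,0,0,0,0.17, 0.09,-0.54,0,0,0,0.2, 0.1,-0.58,0,0,0,0.22]' >/dev/null; python3 where.py
python3 - <<'E'
from rig import env; import cv2
from h import *
f=env.grab_frame('scene')
P=cloud(f); m=masks(f)['red']&(abs(P[...,0]-.475)<.05)&(abs(P[...,1]-.005)<.06)&(P[...,2]>.05)&(P[...,2]<.12); t=P[m]; t=t[t[:,2]>.09]; print(m.sum(),t.mean(0).round(4),P[m].max(0).round(3))
f=env.grab_frame('top');P=cloud(f); m=masks(f)['red']&(abs(P[...,0]-.475)<.05)&(abs(P[...,1]-.005)<.06); print(P[m].mean(0))
plates(f,'top')
E
```

```text
10.45 [0.4748 0.0056 0.0501] yaw -9.04 tilt [ 0.  0. -1.] F [-0.3 -0.2  0.1] w 0.0856 q [-0.    0.61 -0.08  2.09  0.1   0.45 -1.89]
11.78 [ 0.4994 -0.1428  0.1649] yaw 4.02 tilt [-0.    -0.002 -1.   ] F [ 0.1  0.7 -0.8] w 0.0853 q [ 0.34  0.48 -0.16  1.86  0.1   0.81 -1.37]
155 [0.4748 0.0063 0.0943] [0.483 0.025 0.099]
[0.47316517 0.00606892 0.08117741]
top G 1061 [447.6 153.4] [73.1 81.8] 79.5 corners [[401.0, 125.0], [481.0, 110.0], [495.0, 182.0], [414.0, 197.0]]
top R 556 [ 425.9 -133.9] [ 35.2 120.2] 85.5 corners [[365.0, -147.0], [484.0, -156.0], [487.0, -121.0], [367.0, -112.0]]
top B 1090 [ 646.8 -145.7] [165.1  75.4] 8.0 corners [[560.0, -120.0], [570.0, -195.0], [734.0, -172.0], [723.0, -97.0]]
top S 731 [435.4   9.6] [71.7 63.9] 86.2 corners [[401.0, -24.0], [465.0, -28.0], [470.0, 43.0], [406.0, 47.0]]
```

Red is parked at (.4745,.006). On to green.

```bash
python3 -m jog '[0.06,0,0,0,0,0, 0.15,0,0,0,0,0, 0.25,0,0,0,0,0, 0.36,0,0,0,0,0, 0.47,0,0,0,0,0, 0.58,0,0,0,0,0, 0.67,0,0,0,0,0, 0.706,-0.004,0,0,0,0]' >/dev/null; python3 where.py
python3 -m jog '[0,0,-0.02,0,0,0, 0,0,-0.06,0,0,0, 0,0,-0.1,0,0,0, 0,0,-0.14,0,0,0, 0,0,-0.18,0,0,0, 0,0,-0.2,0,0,0, 0,0,-0.2,0,0,0, 0,0,-0.2,0,0,0]' >/dev/null; python3 where.py
python3 - <<'E'
from rig import env; import cv2
f=env.grab_frame('scene')
cv2.imwrite('pics/s5.png',cv2.resize(f['image'][60:290,250:470],None,fx=2.5,fy=2.5)[...,::-1])
E
```

```text
12.55 [ 0.679  -0.137   0.1643] yaw 4.33 tilt [ 0.001  0.003 -1.   ] F [ 0.1  0.1 -0.4] w 0.0856 q [ 0.24  0.73 -0.15  1.34  0.11  1.07 -1.41]
13.22 [ 0.676  -0.1404  0.1147] yaw 4.15 tilt [-0.001  0.    -1.   ] F [0.4 0.1 0.7] w 0.0853 q [ 0.25  0.78 -0.14  1.4   0.12  0.97 -1.42]
```

View pics/s5.png

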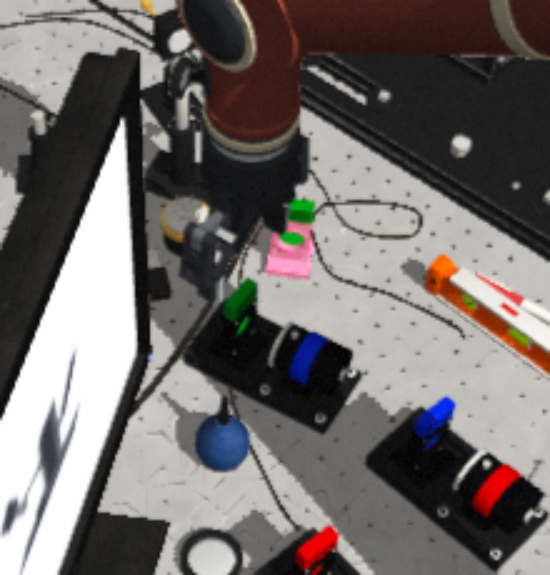

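The gripper is over the green cell (crop 240,300), clear of screen and blower. Descend, grip, lift.

```bash
python3 -m jog '[0,0,-0.03,0,0,0, 0,0,-0.07,0,0,0, 0,0,-0.11,0,0,0, 0,0,-0.15,0,0,0, 0,0,-0.19,0,0,0, 0,0,-0.22,0,0,0, 0,0,-0.25,0,0,0, 0,0,-0.26,0,0,0]' >/dev/null; python3 where.py
python3 -m jog '[0,0,0,0,0,0, 0,0,0,0,0,0, 0,0,0,0,0,0, 0,0,0,0,0,0, 0,0,0,0,0,0, 0,0,0,0,0,0, 0,0,0,0,0,0, 0,0,0,0,0,0]' -1 >/dev/null; python3 where.py
python3 -m jog '[0,0,0.04,0,0,0, 0,0,0.1,0,0,0, 0,0,0.16,0,0,0, 0,0,0.22,0,0,0, 0,0,0.28,0,0,0, 0,0,0.34,0,0,0, 0,0,0.4,0,0,0, 0,0,0.46,0,0,0]' >/dev/null; python3 where.py
```

```text
13.93 [ 0.6754 -0.1402  0.0481] yaw 4.16 tilt [-0.003  0.001 -1.   ] F [-0.1 -0.2 -0.2] w 0.0855 q [ 0.24  0.85 -0.13  1.45  0.13  0.85 -1.43]
14.6 [ 0.6769 -0.1407  0.051 ] yaw 4.15 tilt [ 0.002 -0.    -1.   ] F [-0.2 -0.5  3.9] w 0.0352 q [ 0.24  0.85 -0.13  1.45  0.13  0.85 -1.43]
15.27 [ 0.6755 -0.14    0.1655] yaw 4.18 tilt [-0.002  0.001 -1.   ] F [-0.   0.4 -0.4] w 0.035 q [ 0.25  0.73 -0.14  1.35  0.11  1.07 -1.41]
```

```bash
python3 -m jog '[-0.05,0,0,0,0,0, -0.14,0,0,0,0,0, -0.24,0,0,0,0,0, -0.35,0,0,0,0,0, -0.46,0,0,0,0,0, -0.57,0,0,0,0,0, -0.66,0,0,0,0,0, -0.704,0,0,0,0,0]' >/dev/null; python3 where.py
python3 -m jog '[-0.01,0.06,0,0,0,-0.02, -0.03,0.18,0,0,0,-0.05, -0.06,0.32,0,0,0,-0.09, -0.09,0.46,0,0,0,-0.13, -0.12,0.6,0,0,0,-0.17, -0.15,0.74,0,0,0,-0.2, -0.17,0.87,0,0,0,-0.23, -0.186,0.96,0,0,0,-0.24]' >/dev/null; python3 where.py
python3 -m jog '[0,0.05,0,0,0,0, 0,0.1,0,0,0,0, -0.008,0.15,0,0,0,0, -0.008,0.19,0,0,0,0, -0.008,0.21,-0.03,0,0,0, -0.008,0.213,-0.08,0,0,0, -0.008,0.213,-0.12,0,0,0, -0.008,0.213,-0.14,0,0,0]' >/dev/null; python3 where.py
python3 - <<'E'
from rig import env; import cv2
from h import *
f=env.grab_frame('scene'); print(proj(f,[.452,.153,.01]))
cv2.imwrite('pics/s6.png',cv2.resize(f['image'][240:420,280:440],None,fx=3,fy=3)[...,::-1])
E
```

```text
15.93 [ 0.496  -0.1403  0.165 ] yaw 4.11 tilt [-0.005  0.    -1.   ] F [ 0.5  0.7 -1. ] w 0.0349 q [ 0.34  0.47 -0.16  1.87  0.1   0.81 -1.37]
16.6 [0.4523 0.1036 0.1654] yaw -10.06 tilt [-0.001  0.002 -1.   ] F [ 0.2  0.7 -1.2] w 0.0347 q [-0.19  0.4  -0.12  2.    0.06  0.74 -2.09]
17.27 [0.4508 0.1521 0.1285] yaw -10.26 tilt [-0.003 -0.001 -1.   ] F [ 0.4  0.7 -1.2] w 0.0351 q [-0.29  0.47 -0.11  2.01  0.08  0.66 -2.21]
[336.39548107 351.94639503]
```

View pics/s6.png

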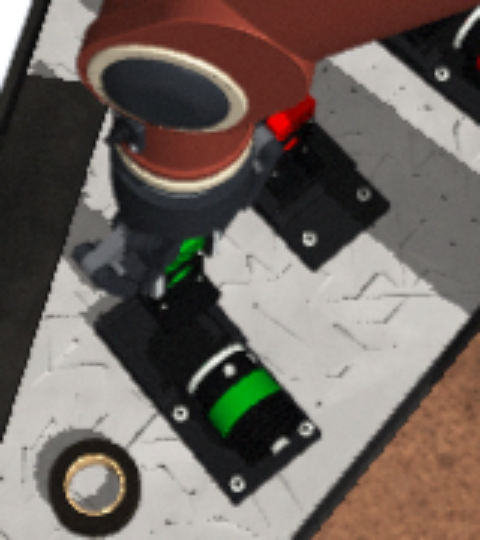

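The green cell is upright over the green lamp's pocket. Lower it (expecting light contact), release and lift.

```bash
python3 -m jog '[0,0,-0.04,0,0,0, 0,0,-0.09,0,0,0, 0,0,-0.14,0,0,0, 0,0,-0.19,0,0,0, 0,0,-0.23,0,0,0, 0,0,-0.26,0,0,0, 0,0,-0.28,0,0,0, 0,0,-0.28,0,0,0]' >/dev/null; python3 where.py
python3 -m jog '[0,0,-0.01,0,0,0, 0,0,-0.02,0,0,0, 0,0,-0.025,0,0,0, 0,0,-0.03,0,0,0, 0,0,-0.035,0,0,0, 0,0,-0.038,0,0,0, 0,0,-0.038,0,0,0, 0,0,-0.038,0,0,0]' >/dev/null; python3 where.py
```

```text
17.98 [0.4515 0.1525 0.0594] yaw -10.26 tilt [-0.001 -0.001 -1.   ] F [ 0.3 -0.7 -1.8] w 0.035 q [-0.31  0.59 -0.09  2.07  0.11  0.48 -2.23]
18.65 [0.4519 0.1529 0.0509] yaw -10.24 tilt [ 0.  0. -1.] F [-0.4 -0.9  0.7] w 0.0348 q [-0.31  0.61 -0.09  2.08  0.11  0.46 -2.23]
```

```bash
python3 -m jog '[0,0,0,0,0,0, 0,0,0,0,0,0, 0,0,0,0,0,0, 0,0,0,0,0,0, 0,0,0,0,0,0, 0,0,0,0,0,0, 0,0,0,0,0,0, 0,0,0,0,0,0]' 1 >/dev/null
python3 -m jog '[0,0,0.04,0,0,0, 0,0,0.1,0,0,0, 0,0,0.16,0,0,0, 0,0,0.22,0,0,0, 0,0,0.28,0,0,0, 0,0,0.34,0,0,0, 0,0,0.4,0,0,0, 0,0,0.46,0,0,0]' >/dev/null; python3 where.py
python3 -m jog '[0,-0.05,0,0,0,0, 0.01,-0.13,0,0,0,0, 0.01,-0.22,0,0,0,0.01, 0.02,-0.31,0,0,0,0.02, 0.03,-0.4,0,0,0,0.03, 0.04,-0.49,0,0,0,0.037, 0.045,-0.57,0,0,0,0.037, 0.048,-0.64,0,0,0,0.037]' >/dev/null
python3 -m jog '[0.01,-0.08,0,0,0,0, 0.02,-0.17,0,0,0,0, 0.03,-0.26,0,0,0,0, 0.04,-0.35,0,0,0,0, 0.046,-0.44,0,0,0,0, 0.046,-0.53,0,0,0,0, 0.046,-0.58,0,0,0,0, 0.046,-0.593,0,0,0,0]' >/dev/null; python3 where.py
python3 -m jog '[0,0,0,0,0,0, 0,0,-0.05,0,0,0, 0,0,-0.1,0,0,0, 0,0,-0.15,0,0,0, 0,0,-0.2,0,0,0, 0,0,-0.2,0,0,0, 0,0,-0.2,0,0,0, 0,0,-0.2,0,0,0]' >/dev/null; python3 where.py
python3 - <<'E'
from rig import env; import cv2
from h import *
f=env.grab_frame('scene')
P=cloud(f); m=masks(f)['green']&(abs(P[...,0]-.452)<.03)&(abs(P[...,1]-.153)<.05); t=P[m]; t=t[t[:,2]>.09]; print('green',t.mean(0).round(4))
cv2.imwrite('pics/s7.png',cv2.resize(f['image'][150:410,290:490],None,fx=2.3,fy=2.3)[...,::-1])
E
```

```text
19.98 [0.4515 0.1528 0.1663] yaw -10.24 tilt [-0. -0. -1.] F [-0.  -0.3 -0.6] w 0.0856 q [-0.29  0.42 -0.12  1.97  0.07  0.76 -2.2 ]
21.32 [ 0.4747 -0.1583  0.1654] yaw -8.29 tilt [-0.    -0.001 -1.   ] F [ 0.2 -0.3 -0.3] w 0.0856 q [ 0.35  0.45 -0.1   1.91  0.06  0.78 -1.5 ]
21.98 [ 0.4759 -0.1543  0.1162] yaw -7.91 tilt [ 0.001  0.    -1.   ] F [ 0.1 -0.1  0.7] w 0.0856 q [ 0.33  0.52 -0.09  1.97  0.07  0.66 -1.51]
green [0.4529 0.1522 0.0944]
```

View pics/s7.png

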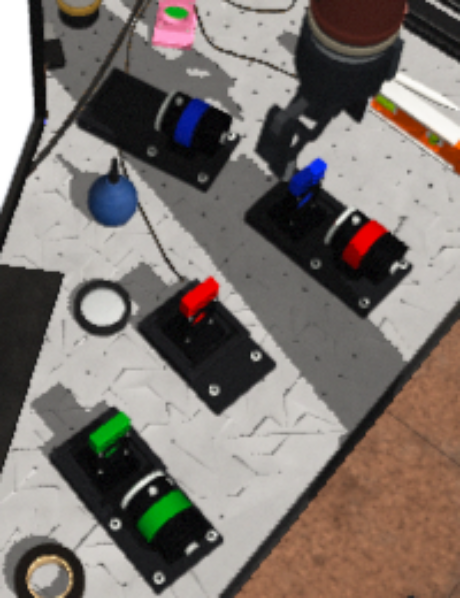

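Green is seated with the green lamp, red is parked on the spare, and the gripper is over the blue cell (crop 310,175). Grip it, lift and carry it to the blue lamp.

```bash
python3 -m jog '[0,0,-0.03,0,0,0, 0,0,-0.07,0,0,0, 0,-0.003,-0.11,0,0,0, 0,-0.003,-0.15,0,0,0, 0,-0.003,-0.19,0,0,0, 0,-0.003,-0.22,0,0,0, 0,-0.003,-0.25,0,0,0, 0,-0.003,-0.26,0,0,0]' >/dev/null; python3 where.py
python3 -m jog '[0,0,0,0,0,0, 0,0,0,0,0,0, 0,0,0,0,0,0, 0,0,0,0,0,0, 0,0,0,0,0,0, 0,0,0,0,0,0, 0,0,0,0,0,0, 0,0,0,0,0,0]' -1 >/dev/null; python3 where.py
python3 -m jog '[0,0,0.04,0,0,0, 0,0,0.1,0,0,0, 0,0,0.16,0,0,0, 0,0,0.22,0,0,0, 0,0,0.28,0,0,0, 0,0,0.34,0,0,0, 0,0,0.4,0,0,0, 0,0,0.46,0,0,0]' >/dev/null; python3 where.py
python3 -m jog '[0.05,0,0,0,0,0.02, 0.15,0.01,0,0,0,0.06, 0.27,0.02,0,0,0,0.1, 0.39,0.03,0,0,0,0.15, 0.51,0.04,0,0,0,0.2, 0.63,0.05,0,0,0,0.25, 0.75,0.06,0,0,0,0.28, 0.81,0.064,0,0,0,0.3]' >/dev/null; python3 where.py
python3 -m jog '[0,0,0,0,0,0, 0,0,0,0,0,0, 0,0,-0.03,0,0,0, 0,0,-0.07,0,0,0, 0,0,-0.11,0,0,0, 0,0,-0.14,0,0,0, 0,0,-0.14,0,0,0, 0,0,-0.14,0,0,0]' >/dev/null; python3 where.py
python3 - <<'E'
from rig import env; import cv2
from h import *
f=env.grab_frame('scene'); pickle.dump(f,open('scene8.pkl','wb'))
cv2.imwrite('pics/s8.png',cv2.resize(f['image'][120:260,290:450],None,fx=3.5,fy=3.5)[...,::-1])
E
```

```text
22.7 [ 0.4746 -0.1559  0.0492] yaw -8.02 tilt [-0.002  0.001 -1.   ] F [-0.2  0.1  0.3] w 0.0857 q [ 0.32  0.63 -0.08  2.02  0.09  0.5  -1.53]
23.37 [ 0.4758 -0.1565  0.0512] yaw -8.03 tilt [ 0.001 -0.001 -1.   ] F [-1.3 -0.9  6. ] w 0.0352 q [ 0.32  0.63 -0.08  2.02  0.09  0.5  -1.53]
24.03 [ 0.4746 -0.1557  0.1664] yaw -8.0 tilt [-0.001  0.001 -1.   ] F [-0.5 -0.2 -1.1] w 0.035 q [ 0.34  0.45 -0.1   1.91  0.06  0.79 -1.5 ]
24.7 [ 0.6803 -0.1384  0.1649] yaw 10.16 tilt [ 0.001  0.002 -1.   ] F [ 0.1 -0.2 -0.7] w 0.035 q [ 0.26  0.74 -0.17  1.34  0.13  1.08 -1.32]
25.37 [ 0.6769 -0.1402  0.1296] yaw 9.97 tilt [-0.002  0.    -1.   ] F [-0.1 -0.6 -1. ] w 0.0348 q [ 0.26  0.77 -0.17  1.38  0.14  1.01 -1.33]
```

View pics/s8.png

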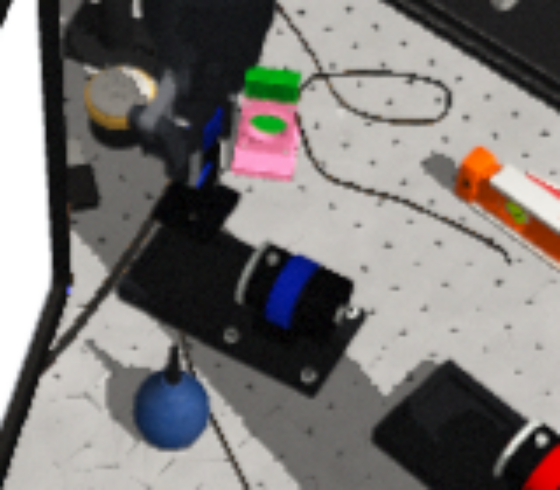

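Blue hangs over the blue lamp's pocket (crop 200,190), clear of blower and screen. Lower it.

```bash
python3 -m jog '[0,0,-0.04,0,0,0, 0,0,-0.09,0,0,0, 0,0,-0.14,0,0,0, 0,0,-0.19,0,0,0, 0,0,-0.23,0,0,0, 0,0,-0.26,0,0,0, 0.004,0.003,-0.28,0,0,0, 0.004,0.003,-0.28,0,0,0]' >/dev/null; python3 where.py
python3 -m jog '[0,0,-0.01,0,0,0, 0,0,-0.02,0,0,0, 0,0,-0.025,0,0,0, 0,0,-0.03,0,0,0, 0,0,-0.035,0,0,0, 0,0,-0.038,0,0,0, 0,0,-0.038,0,0,0, 0,0,-0.038,0,0,0]' >/dev/null; python3 where.py
```

```text
26.08 [ 0.6781 -0.139   0.0588] yaw 10.0 tilt [-0.002  0.001 -1.   ] F [ 0.6  0.3 -1.5] w 0.0348 q [ 0.25  0.84 -0.16  1.43  0.15  0.88 -1.35]
26.75 [ 0.6789 -0.1395  0.0514] yaw 9.97 tilt [ 0. -0. -1.] F [-0.8  0.3  0.1] w 0.0353 q [ 0.25  0.85 -0.16  1.44  0.15  0.86 -1.35]
```

```bash
python3 -m jog '[0,0,0,0,0,0, 0,0,0,0,0,0, 0,0,0,0,0,0, 0,0,0,0,0,0, 0,0,0,0,0,0, 0,0,0,0,0,0, 0,0,0,0,0,0, 0,0,0,0,0,0]' 1 >/dev/null
python3 -m jog '[0,0,0.04,0,0,0, 0,0,0.1,0,0,0, 0,0,0.16,0,0,0, 0,0,0.22,0,0,0, 0,0,0.28,0,0,0, 0,0,0.34,0,0,0, 0,0,0.4,0,0,0, 0,0,0.46,0,0,0]' >/dev/null; python3 where.py
python3 -m jog '[-0.05,0,0,0,0,0, -0.14,0,0,0,0,-0.02, -0.24,0,0,0,0,-0.05, -0.35,0,0,0,0,-0.08, -0.46,0,0,0,0,-0.11, -0.57,0,0,0,0,-0.14, -0.66,0,0,0,0,-0.16, -0.71,0,0,0,0,-0.16]' >/dev/null
python3 -m jog '[-0.01,0.06,0,0,0,-0.02, -0.03,0.14,0,0,0,-0.04, -0.04,0.22,0,0,0,-0.06, -0.06,0.3,0,0,0,-0.08, -0.07,0.38,0,0,0,-0.1, -0.09,0.46,0,0,0,-0.12, -0.1,0.54,0,0,0,-0.14, -0.104,0.58,0,0,0,-0.157]' >/dev/null; python3 where.py
python3 -m jog '[0,0,0,0,0,0, 0,0,-0.05,0,0,0, 0,0,-0.1,0,0,0, 0,0,-0.15,0,0,0, 0,0,-0.2,0,0,0, 0,0,-0.2,0,0,0, 0,0,-0.2,0,0,0, 0,0,-0.2,0,0,0]' >/dev/null; python3 where.py
python3 - <<'E'
from rig import env; import cv2
from h import *
f=env.grab_frame('scene')
P=cloud(f)
for c,x,y in(('blue',.678,-.139),('red',.475,.006)):
    m=masks(f)[c]&(abs(P[...,0]-x)<.03)&(abs(P[...,1]-y)<.05); t=P[m]; t=t[t[:,2]>.09]; print(c,t.mean(0).round(4))
E
```

```text
28.08 [ 0.6789 -0.1394  0.1678] yaw 9.98 tilt [ 0.001 -0.    -1.   ] F [ 0.1 -0.5  0. ] w 0.0853 q [ 0.26  0.73 -0.17  1.34  0.13  1.08 -1.33]
29.42 [0.4751 0.0088 0.1671] yaw -8.88 tilt [ 0.001  0.002 -1.   ] F [-0.5  0.1  0.7] w 0.0853 q [ 0.02  0.41 -0.11  1.97  0.06  0.76 -1.86]
30.08 [0.476  0.005  0.1169] yaw -9.08 tilt [ 0.002 -0.    -1.   ] F [-0.2  0.3 -0.4] w 0.0851 q [ 0.01  0.49 -0.1   2.03  0.08  0.62 -1.87]
blue [ 0.679  -0.1371  0.0945]
red [0.4711 0.0111 0.1546]
```

Blue is seated. Last one: red from the spare stand to the red lamp.

```bash
python3 -m jog '[0,0,-0.03,0,0,0, 0,0,-0.07,0,0,0, -0.003,0.002,-0.11,0,0,0, -0.003,0.002,-0.15,0,0,0, -0.003,0.002,-0.19,0,0,0, -0.003,0.002,-0.22,0,0,0, -0.003,0.002,-0.25,0,0,0, -0.003,0.002,-0.265,0,0,0]' >/dev/null; python3 where.py
python3 -m jog '[0,0,0,0,0,0, 0,0,0,0,0,0, 0,0,0,0,0,0, 0,0,0,0,0,0, 0,0,0,0,0,0, 0,0,0,0,0,0, 0,0,0,0,0,0, 0,0,0,0,0,0]' -1 >/dev/null; python3 where.py
python3 -m jog '[0,0,0.04,0,0,0, 0,0,0.1,0,0,0, 0,0,0.16,0,0,0, 0,0,0.22,0,0,0, 0,0,0.28,0,0,0, 0,0,0.34,0,0,0, 0,0,0.38,0,0,0, 0,0,0.4,0,0,0]' >/dev/null; python3 where.py
python3 -m jog '[0,-0.04,0,0,0,0.01, 0,-0.12,0,0,0,0.02, 0,-0.22,0,0,0,0.03, 0,-0.32,0,0,0,0.05, 0,-0.42,0,0,0,0.07, 0,-0.52,0,0,0,0.09, 0,-0.6,0,0,0,0.094, 0,-0.644,0,0,0,0.094]' >/dev/null
python3 -m jog '[0,0,0,0,0,0, 0,0,0,0,0,0, 0,0,-0.03,0,0,0, 0,0,-0.06,0,0,0, 0,0,-0.09,0,0,0, 0,0,-0.1,0,0,0, 0,0,-0.1,0,0,0, 0,0,-0.1,0,0,0]' >/dev/null; python3 where.py
python3 - <<'E'
from rig import env; import cv2
f=env.grab_frame('scene')
cv2.imwrite('pics/s9.png',cv2.resize(f['image'][180:300,370:490],None,fx=4,fy=4)[...,::-1])
E
```

```text
30.8 [0.4743 0.0061 0.0491] yaw -9.04 tilt [-0.001  0.    -1.   ] F [-0.4 -0.5  0. ] w 0.0857 q [-0.    0.61 -0.08  2.09  0.1   0.45 -1.89]
31.47 [0.4749 0.006  0.0504] yaw -9.05 tilt [ 0.001 -0.    -1.   ] F [-0.5  0.   6.4] w 0.0351 q [-0.    0.61 -0.08  2.09  0.1   0.45 -1.89]
32.13 [0.4748 0.0062 0.1507] yaw -9.04 tilt [ 0.002  0.    -1.   ] F [ 0.3 -0.8 -1.3] w 0.0349 q [ 0.02  0.44 -0.11  2.    0.07  0.71 -1.86]
33.47 [ 0.4745 -0.1544  0.1245] yaw -3.36 tilt [-0.001  0.    -1.   ] F [-0.3  0.7 -1.8] w 0.0345 q [ 0.36  0.51 -0.13  1.96  0.1   0.68 -1.46]
```

View pics/s9.png

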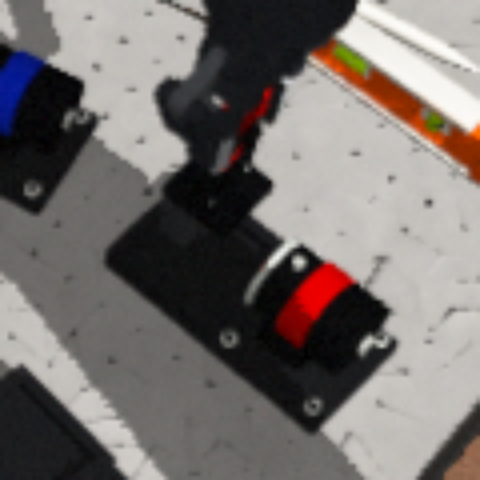

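Red hangs over the red lamp's pocket. Lower, release and back off.

```bash
python3 -m jog '[0,0,-0.04,0,0,0, 0,-0.005,-0.09,0,0,0, 0,-0.005,-0.14,0,0,0, 0,-0.005,-0.18,0,0,0, 0,-0.005,-0.22,0,0,0, 0,-0.005,-0.25,0,0,0, 0,-0.005,-0.26,0,0,0, 0,-0.005,-0.26,0,0,0]' >/dev/null; python3 where.py
python3 -m jog '[0,0,-0.01,0,0,0, 0,0,-0.02,0,0,0, 0,0,-0.025,0,0,0, 0,0,-0.03,0,0,0, 0,0,-0.035,0,0,0, 0,0,-0.038,0,0,0, 0,0,-0.038,0,0,0, 0,0,-0.038,0,0,0]' >/dev/null; python3 where.py
python3 -m jog '[0,0,0,0,0,0, 0,0,0,0,0,0, 0,0,0,0,0,0, 0,0,0,0,0,0, 0,0,0,0,0,0, 0,0,0,0,0,0, 0,0,0,0,0,0, 0,0,0,0,0,0]' 1 >/dev/null
python3 -m jog '[0,0,0.04,0,0,0, 0,0,0.1,0,0,0, 0,0,0.16,0,0,0, 0,0,0.22,0,0,0, 0,0,0.28,0,0,0, 0,0,0.34,0,0,0, 0,0,0.4,0,0,0, 0,0,0.46,0,0,0]' >/dev/null; python3 where.py
python3 -m jog '[0,0.05,0.02,0,0,0, 0,0.13,0.05,0,0,0, -0.02,0.22,0.08,0,0,0, -0.04,0.31,0.1,0,0,0, -0.06,0.4,0.12,0,0,0, -0.08,0.49,0.14,0,0,0, -0.1,0.56,0.16,0,0,0, -0.1,0.6,0.16,0,0,0]' >/dev/null; python3 where.py
python3 - <<'E'
from rig import env; import cv2
from h import *
for n in('scene','top'):
    f=env.grab_frame(n); P=cloud(f)
    for c,x,y in(('blue',.678,-.139),('red',.475,-.156),('green',.452,.153)):
        m=masks(f)[c]&(abs(P[...,0]-x)<.03)&(abs(P[...,1]-y)<.05); t=P[m]; t=t[(t[:,2]>.09)&(t[:,2]<.11)]
        a=cv2.minAreaRect((t[:,:2]*1000).astype('float32')) if len(t)>3 else None; print(n,c,t.mean(0).round(4) if len(t) else 0,a)
    if n=='scene': cv2.imwrite('pics/s10.png',cv2.resize(f['image'][140:420,270:490],None,fx=2.1,fy=2.1)[...,::-1])
E
```

```text
34.18 [ 0.4743 -0.156   0.0592] yaw -3.39 tilt [-0.001  0.    -1.   ] F [ 0.2  0.3 -0.9] w 0.0353 q [ 0.34  0.61 -0.11  2.01  0.12  0.52 -1.48]
34.85 [ 0.4746 -0.1562  0.0505] yaw -3.4 tilt [ 0. -0. -1.] F [-1.  -0.6 -0.5] w 0.035 q [ 0.34  0.63 -0.1   2.02  0.13  0.5  -1.48]
36.18 [ 0.4744 -0.1561  0.1669] yaw -3.4 tilt [ 0. -0. -1.] F [-0.5  0.2  0.4] w 0.0858 q [ 0.37  0.45 -0.14  1.91  0.08  0.79 -1.44]
36.85 [ 0.4484 -0.0025  0.2061] yaw -3.14 tilt [ 0.     0.001 -1.   ] F [ 0.6  0.1 -1. ] w 0.0857 q [ 0.09  0.32 -0.18  1.99  0.07  0.84 -1.75]
scene blue [ 0.6785 -0.137   0.0942] ((680.4146118164062, -138.911865234375), (13.302915573120117, 38.51693344116211), 11.585638999938965)
scene red [ 0.4717 -0.1573  0.0946] ((472.76544189453125, -154.92733764648438), (34.896480560302734, 8.510985374450684), 85.62812042236328)
scene green [0.4529 0.1521 0.0947] ((453.27374267578125, 151.9351043701172), (34.2652473449707, 12.746898651123047), 82.34356689453125)
top blue [ 0.6776 -0.1371  0.0954] ((677.8060913085938, -137.29156494140625), (10.758934020996094, 34.61160659790039), 9.489825248718262)
top red [ 0.473  -0.1563  0.0956] ((473.0309753417969, -156.371337890625), (35.27871322631836, 11.971344947814941), 84.08680725097656)
top green [0.4509 0.1519 0.0958] ((450.85858154296875, 152.1238555908203), (34.43177795410156, 11.418023109436035), 79.29631805419922)
```

View pics/s10.png

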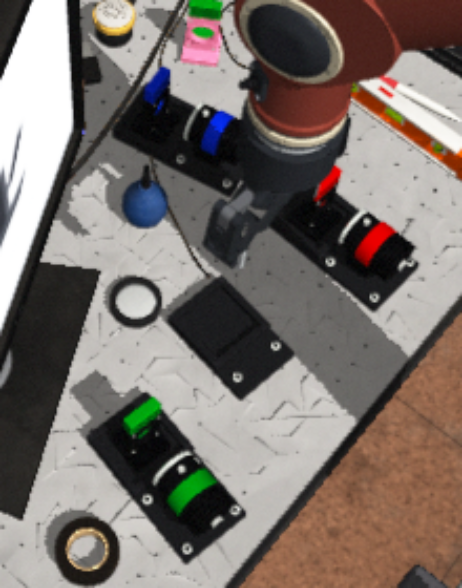

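All three colours match, all tops sit at seated height (z ≈ .095), and the arm is clear. Let it settle, then hand in.

```bash
python3 -m jog '[0,0,0,0,0,0, 0,0,0,0,0,0, 0,0,0,0,0,0, 0,0,0,0,0,0, 0,0,0,0,0,0, 0,0,0,0,0,0, 0,0,0,0,0,0, 0,0,0,0,0,0]' >/dev/null; python3 -c "
from rig import env; print(env.sign_off())"
```

```text
the job is handed in; nothing more can be done
None
```

All three filters now stand in the pocket of the lamp of their own colour, and I handed the job in after about 38 s of robot time. Red was parked on the spare stand, green went to the green lamp, blue to the blue lamp, and red then went from the spare to the red lamp.

- **Last checks:** both cameras put every filter within about 3 mm of its estimated pocket centre. The tops are at about 95 mm, which is seated height, and the glass is within about 4° of square to its lamp. The blower, tape and lens look unmoved in the pictures. I did not re-measure their positions.
- **First grasp failed:** at the height worked out from the stated tool geometry, the fingers closed just above the red filter without disturbing it. The camera showed the fingertips about 30 mm higher than that geometry implies. I regripped at TCP z = 0.05 m, and all later grasps held at about 35 mm.
- **Blue pocket position:** the measured outline of the blue lamp's plate came out about 14 mm too long, probably because of a cable. I took that pocket's centre from the lamp and the plate's near edge instead.

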